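Empty solder spool through the pedal-lid bin

ROBOT

A 7-joint arm with a two-finger parallel gripper is mounted at the origin on the work surface. World frame = base frame: x ahead of the robot, y to its left, z up, the work surface at z = 0. Lengths are in mm, angles in rad, forces in N, time in s.
With the tool pointing down it reaches from about 400 to 875 mm from the base axis. Payload 4.4 kg.
Tool frame: the origin (TCP) lies at the very end of the fingers, on their centre line; the grasp point (between the pads) lies 19 mm behind it; z points along the fingers, y is the line along which they close (so a half turn about z gives the same grasp; the last joint's range is limited). The gripper opens to 85 mm and grips with 20 to 120 N. Pads are 22 mm wide; open, the fingers measure 114 mm over their backs; the gripper's body (76 mm by 85 mm) begins 54 mm behind the grasp point. The pads swing forward as they close: fully open they stand 13 mm farther back than shut.
Start: joints at [-1.178, 0.628, 0.038, 1.517, -0.027, 0.996, -0.02], TCP at [287.847, 582.805, 231.313] pointing down, gripper open.
Joint ranges: [-3.06, 3.06], [-0.37, 2.12], [-1.25, 1.32], [0.18, 2.47], [-1.1, 4.24], [0.23, 1.98], [-2.94, 2.94]. Speed limits (rad/s): [2.57, 2.57, 3.14, 3.14, 3.14, 3.14, 3.14].

INTERFACE

Orientations are given as [roll, pitch, yaw] about the fixed x, y, z axes, in that order (R = Rz(yaw) Ry(pitch) Rx(roll)).
In Python, from cell import ctrl gives the robot as it stands.
- The arm moves only by the tool step_arm, never from a script. Its argument "series" is a list that holds one entry, the list of rows, each a list of 7 numbers: the turn, a rotation vector about the tool's x, y, z as a fraction of full scale, then the shift along the tool's x, y, z as a fraction of full scale, then the closure, from 0 (fully open) to 1 (shut). In form: [[[ax, ay, az, tx, ty, tz, gripper], ...]]. A call has 1 to 12 rows; each row shifts and turns the commanded pose from where the row before left it, along the tool's axes as they then stand; what a row does not reach is not made up. Full scale, the value 1, is 150 mm for a shift and 45 degrees for a turn. A row lasts 1/10 s, in which the tool goes at most 50 mm and 8.59 degrees, less where a joint would pass 70% of its speed; a pose out of reach is approached as far as the arm can. A call with a number of a shift or a turn outside -1 to 1 is refused whole. A call with a gripper value outside its range is refused whole. The fingers move at their own pace and stop on an object; the grip force is fixed at half the most. Time passes only in rows, so rows that do not move let the fingers close. It gives the time, the measured TCP pose, the force, the opening and the grip force at its end, in the units of the state.
- ctrl.read_state(): the state, without advancing time (a new reading comes with each control period).
- ctrl.get_image(name): name is "scene" or "top" or "wrist"; returns a dict with "img" (420x560x3 uint8, red, green, blue), "fx", "fy", "cx", "cy" (pixels), "dist" ([k1, k2, p1, p2, k3] as OpenCV has them; the pictures are not rectified), "R" (3x3) and "t" (3): a world point X has camera coordinates R X + t. Camera axes: x right, y down, z forward; pixel columns grow to the right and rows downward; lengths in mm; the calibration is good to about 2 mm. A picture is of the moment at which its call begins. There is no depth.
- ctrl.finish_job(): hands the job in; it is judged then, once.
Trained networks look in a picture, given as the dict that the camera call returned (one of the last four; its "shot" number tells which), for a name from the list of things; names that differ only in an ending like _2 or _b are one class to them, and where a whole thing is asked for, a point or a joint stands for the part that bears it (a point fixed in the world has none). Each returns a list of dicts, best first, with "score" (0 to 1); they miss things now and then, are a little off and sometimes report something else, mostly with a low value. They report only what shows in the picture. A call takes as long as a camera call. They do not tell look-alikes from the thing itself.
- ctrl.recognise(picture, thing): "centre" ([column, row] in pixels, amid what is visible of it).
The state is a dict: "clock": time; "qpos": joint angles; "qd": joint speeds; "tau": joint torques, N m; "eef_pos": TCP position; "tool_rot": TCP orientation; "force": force on the tool from outside, world axes, zero at the start; "torque": the same for the moment, N m; "width": finger opening in mm; "gripper_force": force on a finger pad.
Only numpy, scipy, OpenCV 4.12 (cv2) and the standard library are available. Lean on these libraries where they do the work, as an engineer would, in place of code of your own. Each camera call takes 0.05 s, during which the arm holds its last target. There are 200 camera calls.

TASK

Put the empty solder spool on the ramp of the empties bin so that it rolls down and waits against the shut lid. Then, with the fingers on the pedal, press it gently down until it sits firmly on its rubber stop and keep it there while the spool rolls into the bin, and ease the pedal all the way back up so that the lid shuts without slamming. Work the lid by the pedal only, and leave the other things on the bench as they are.

Things in the scene. Friction and masses are not known exactly. Their poses are not given: they have to be found in the camera images.
- bin: Grey metal empties bin fixed to the bench. Origin: centre of its footprint on the bench; its own z is up. The box (76 mm in x, 150 in y, 118 high) stands over the origin; the in-feed ramp is on its +y side, the pedal on its -y side (both reach about 0.19 to 0.22 m from the origin). Box walls are 5 mm, its mouth is under the lid.
- ramp_drop (a point): Point on the ramp's floor, on its centre line, to set the spool down. Ramp 135 mm long, 64 wide between side walls 8 mm high, falling at 0.32 rad to the bin's -y, to the lid. A spool lying with axis along the bin's x and touching here has its centre 8 mm to the bin's -y and 25 mm up; let go, it rolls 33 mm down to the lid's lip, centre then at bin y = 92 mm, z = 155 mm.
- lid (a joint): Angle of the lid, rad: 0 shut, grows as it rises (about 0.5 to 1.2 with the pedal fully down; 3 times the pedal's angle). Aluminium plate 74 x 146 mm, hinged along the bin's x on the box's -y rim; an upright lip 42 mm high on its +y edge blocks the foot of the ramp. Moved by the pedal, never by hand; it falls shut by its own weight.
- tread_top (a point): Centre of the tread's upper face, the place to press; at rest 67 mm high, clear above, 100 mm from the box. After about 14 to 36 mm of travel (differs each time, not measured) it meets a rubber stop of about 5 N per mm. It sits firmly when the fingers press with about 15 to 25 N, kept up for at least 0.5 s after the spool is in; over 30 N bends the linkage.
- spool: Empty white plastic solder spool: two flanges of 52 mm diameter, 5 mm thick, on a 28 mm hub, 44 mm long over the flanges, 40 to 85 g. Origin at its centre, its axis is the body's x (level). It lies on the cradle; take it from above by the flat outer faces of the flanges (44 mm apart).
- cradle: Pale wooden cradle fixed to the bench in which the spool lies: 38 mm along its x (the spool's axis), 72 mm in y, floor 6 mm and two cheeks 16 mm high. Origin: centre of its underside. It may be at the left or the right end of the bench.
- flux_pot: Small open white plastic pot, 54 mm wide, 40 mm high, loose. Origin: centre of its underside. Leave it.
- can: Black drinks can, 54 mm wide, 130 mm high, loose. Origin: centre of its underside. Leave it.
- screwdriver: Screwdriver with orange handle lying on the bench, loose. Leave it.
- pedal: Pedal lever; origin on its hinge (along the bin's x, 58 mm high). Its own -y points along the arm to the 56 x 56 x 10 mm steel tread, centre 100 mm from the hinge; level when up. 5 to 12 N on the tread moves it. Let go, it snaps up: the lid slams if it falls faster than 2 rad/s, that is if the tread rises faster than about 65 mm/s.
Mind the look-alikes: they are no part of the job. What is shaped like the spool but green is not meant.

How it is judged:
By the outcome, as a careful person would: the job done as asked, in the order asked, and still so for the second after the job is handed in, with the robot touching nothing.
It also fails if it takes over 58 s, if anything falls off the work surface, if the arm or the gripper's body presses on something with over 40 N, if the wrist force passes 120 N, or if a joint passes its speed limit or range.

## Working session

There is one attempt and no reset: what is moved stays moved. The work goes in short steps, Python scripts to look and compute and a tool call to move; the robot and the scene stay as the last step left them, time stands still between calls to the robot, and variables do not carry over. Pictures are saved under pics/ and viewed, at most 10 in all, crops included, and the job is handed in when it is done.

Besides the shell and the picture viewer there is one more tool, called after "Emit:" by a JSON object that holds its "op" and its "data". step_arm: Moves the arm, as the interface text tells. Shift numbers are shares of 150 mm and turn numbers shares of 45 degrees, none past 1 either way. Its arguments: {"type":"object","properties":{"series":{"type":"array","items":{"type":"array","items":{"type":"array","items":{"type":"number","minimum":-1,"maximum":1}}}}},"required":["series"]}

```bash
mkdir -p pics; ls; cat > h.py <<'E'
import numpy as np, cv2, pickle
from cell import ctrl
def ray(p,uv):
    K=np.array([[p["fx"],0,p["cx"]],[0,p["fy"],p["cy"]],[0,0,1.]])
    n=cv2.undistortPoints(np.array([[uv]],float),K,np.array(p["dist"],float))[0,0]
    R=np.array(p["R"]);t=np.array(p["t"])
    d=R.T@np.array([n[0],n[1],1]); return -R.T@t,d/np.linalg.norm(d)
def atz(p,uv,z):
    o,d=ray(p,uv); return o+d*(z-o[2])/d[2]
def tri(obs):
    A=np.zeros((3,3));b=np.zeros(3)
    for p,uv in obs:
        o,d=ray(p,uv);M=np.eye(3)-np.outer(d,d);A+=M;b+=M@o
    X=np.linalg.solve(A,b)
    return X,[float(np.linalg.norm((np.eye(3)-np.outer(d,d))@(X-o))) for o,d in (ray(p,u) for p,u in obs)]
def proj(p,X):
    K=np.array([[p["fx"],0,p["cx"]],[0,p["fy"],p["cy"]],[0,0,1.]])
    return cv2.projectPoints(np.array(X,float).reshape(-1,1,3),cv2.Rodrigues(np.array(p["R"]))[0],np.array(p["t"],float),K,np.array(p["dist"],float))[0][:,0]
def save(p,n): cv2.imwrite(n,cv2.cvtColor(p["img"],cv2.COLOR_RGB2BGR))
E
python3 - <<'E'
from h import *
s=ctrl.read_state(); print({k:np.round(v,3).tolist() for k,v in s.items()})
P={n:ctrl.get_image(n) for n in("scene","top")}
pickle.dump(P,open("p0.pkl","wb"))
im=[cv2.cvtColor(P[n]["img"],cv2.COLOR_RGB2BGR) for n in P]
for n in P: save(P[n],f"pics/{n}0.png")
for th in["spool","bin","ramp_drop","lid","tread_top","cradle","flux_pot","can","screwdriver","pedal"]:
  for n in P:
    try: print(th,n,[(np.round(r["centre"]).tolist(),round(r["score"],2)) for r in ctrl.recognise(P[n],th)][:4])
    except Exception as e: print(th,n,e)
E
```

```text
pics
{'clock': 0.0, 'qpos': [-1.178, 0.629, 0.038, 1.518, -0.027, 0.996, -0.02], 'qd': [0.002, -0.001, 0.001, 0.001, -0.002, 0.002, 0.0], 'tau': [0.001, -56.339, 1.227, -19.345, 0.011, 0.01, -0.0], 'eef_pos': [287.545, 582.253, 230.38], 'tool_rot': [-3.14, 0.0, 2.683], 'force': [0.111, 0.746, -0.233], 'torque': [-0.012, 0.003, -0.019], 'gripper_force': 0.0, 'width': 85.63}
spool scene [([230.0, 133.0], 0.66), ([244.0, 146.0], 0.55), ([276.0, 158.0], 0.54)]
spool top [([389.0, 273.0], 0.93), ([422.0, 253.0], 0.82), ([463.0, 265.0], 0.77)]
bin scene [([319.0, 248.0], 0.62)]
bin top [([254.0, 216.0], 0.67)]
ramp_drop scene [([320.0, 246.0], 0.93), ([273.0, 198.0], 0.38)]
ramp_drop top [([133.0, 271.0], 0.69), ([254.0, 217.0], 0.61)]
lid scene [([314.0, 228.0], 0.92)]
lid top [([255.0, 217.0], 0.88)]
tread_top scene [([275.0, 198.0], 0.79), ([357.0, 364.0], 0.39)]
tread_top top [([325.0, 225.0], 0.7)]
cradle scene [([247.0, 157.0], 0.46), ([355.0, 365.0], 0.28)]
cradle top [([418.0, 256.0], 0.74)]
flux_pot scene [([439.0, 305.0], 0.86)]
flux_pot top [([135.0, 272.0], 0.78)]
can scene [([358.0, 367.0], 0.98)]
can top [([139.0, 157.0], 0.89)]
screwdriver scene [([195.0, 246.0], 0.82)]
screwdriver top [([344.0, 131.0], 0.97)]
pedal scene [([278.0, 198.0], 0.87), ([322.0, 247.0], 0.54)]
pedal top [([323.0, 220.0], 0.7)]
```

View pics/scene0.png

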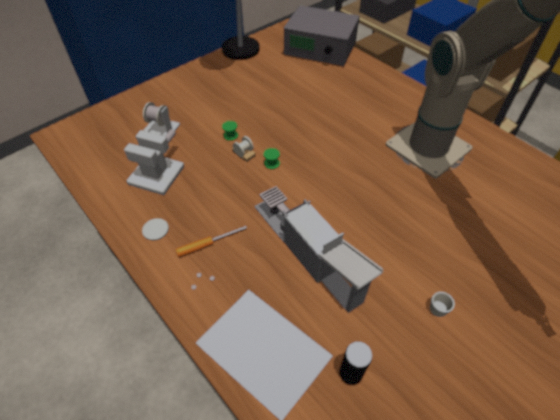

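View pics/top0.png

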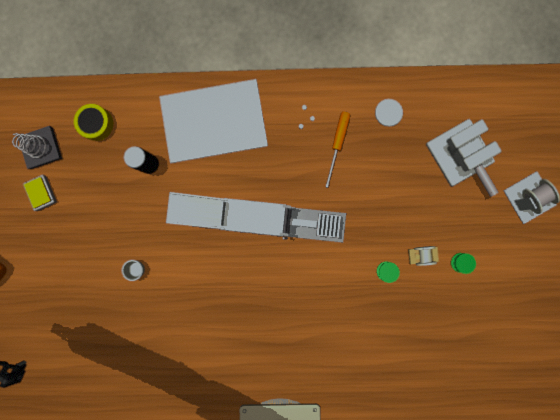

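```bash
python3 - <<'E'
from h import *
P=pickle.load(open("p0.pkl","rb"))
a=P["top"]["img"][210:320,350:500]; b=P["scene"]["img"][100:190,190:310]
o=np.vstack([cv2.resize(a,(560,410),interpolation=3)]); 
o=np.hstack([cv2.resize(a,(400,293),interpolation=3),cv2.resize(b,(391,293),interpolation=3)])
cv2.imwrite("pics/crop0.png",o[:,:,::-1])
for n in P: print(n,P[n]["t"],-np.array(P[n]["R"]).T@P[n]["t"],np.round(P[n]["R"],2).tolist(),P[n]["fx"])
for th,ut,us in[("spoolA",(389,273),(230,133)),("spoolB",(422,253),(244,146)),("spoolC",(463,265),(276,158)),("A-276",(389,273),(276,158)),("C-230",(463,265),(230,133)),("tread",(325,225),(275,198)),("lid",(255,217),(314,228)),("pot",(135,272),(439,305)),("can",(139,157),(358,367))]:
  X,r=tri([(P["top"],ut),(P["scene"],us)]); print(th,X.round(),np.round(r,1))
E
```

```text
scene [ 482.28445142 -226.82995192 1357.75704812] [1027.32614439  442.82046433  935.98362716] [[-0.75, 0.66, -0.0], [0.52, 0.59, -0.61], [-0.4, -0.46, -0.79]] 413.8972285388883
top [ -22.76726257  595.25685518 1350.6489334 ] [ 536.25011687  -60.03085304 1374.02100494] [[-0.02, -1.0, -0.02], [-1.0, 0.02, -0.04], [0.04, 0.02, -1.0]] 529.415401706561
spoolA [ 494. -296.  156.] [61. 61.]
spoolB [ 481. -363.   46.] [1.9 1.9]
spoolC [ 391. -438.  -89.] [84.1 84.1]
A-276 [ 428. -280.   20.] [7. 7.]
C-230 [ 449. -480.    5.] [1.7 1.7]
tread [ 557. -123.   66.] [0.1 0.1]
lid [578.  46. 119.] [1.3 1.3]
pot [448. 366.  10.] [2.8 2.8]
can [734. 338.  74.] [3.4 3.4]
```

View pics/crop0.png

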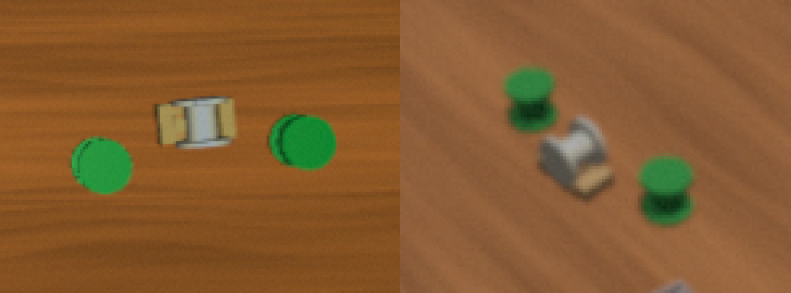

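The wanted spool is the white one lying on the pale cradle, at top (422,253) and scene (244,146). These could be mistaken for it:
- The green spools at top (389,273) and (463,265), which are upright and the wrong colour.
- The solder reel on its stand at top (540,195), which isn't on the cradle.

The crop confirms it: white flanges, axis roughly along world x, with cradle wood showing at both ends. I'll turn the tool and head there now, passing the bin at a safe height.

Emit:
{"op": "step_arm", "data": {"series": [[[0,0,0.16,0,0,0,0],[0,0,0.16,0,0,0,0],[0,0,0.16,0,0,0,0],[0,0,0.16,0,0,0,0],[0,0,0.16,0,0,0,0],[0,0,0.16,0,0,0,0],[0,0,0.16,0,0,0,0],[0,0,0.16,0,0,0,0],[0,0,0,-0.26,0.15,-0.05,0],[0,0,0,-0.26,0.15,-0.05,0],[0,0,0,-0.26,0.15,-0.05,0],[0,0,0,-0.26,0.15,-0.05,0]]]}}

```text
clock: 2.3
eef_pos: [394.7, 435.9, 261.7]
tool_rot: [3.141, -0.0, 1.678]
force: [1.0, 0.8, -0.5]
width: 85.6
gripper_force: 0.0
```

Emit:
{"op": "step_arm", "data": {"series": [[[0,0,0,-0.27,0.05,0,0],[0,0,0,-0.27,0.05,0,0],[0,0,0,-0.27,0,0,0],[0,0,0,-0.27,0,0,0],[0,0,0,-0.27,0,0,0],[0,0,0,-0.27,0,0,0],[0,0,0,-0.27,0,0,0],[0,0,0,-0.27,0,0,0]]]}}

```text
clock: 3.1
eef_pos: [443.4, 115.2, 261.6]
tool_rot: [3.141, -0.0, 1.678]
force: [-0.1, -0.9, 0.5]
width: 85.3
gripper_force: 0.0
```

```bash
python3 - <<'E'
from h import *
s=ctrl.read_state(); print(s["eef_pos"],s["tool_rot"],s["clock"],s["force"])
p=ctrl.get_image("wrist"); pickle.dump(p,open("w1.pkl","wb")); save(p,"pics/w1.png")
print(-np.array(p["R"]).T@p["t"],np.round(p["R"],2).tolist(),p["fx"])
P=pickle.load(open("p0.pkl","rb"))
a=P["top"]["img"][180:255,155:355]
cv2.imwrite("pics/binc.png",cv2.resize(a,(800,300),interpolation=3)[:,:,::-1])
E
```

```text
[443.43654043 115.24976621 261.60820324] [ 3.14081030e+00 -3.96653508e-04  1.67782081e+00] 3.1 [-0.12396938 -0.94329771  0.47922116]
[435.20945656 188.65496622 404.43317082] [[0.99, 0.11, 0.0], [0.1, -0.95, 0.29], [0.03, -0.29, -0.96]] 289.6903133163008
```

View pics/binc.png

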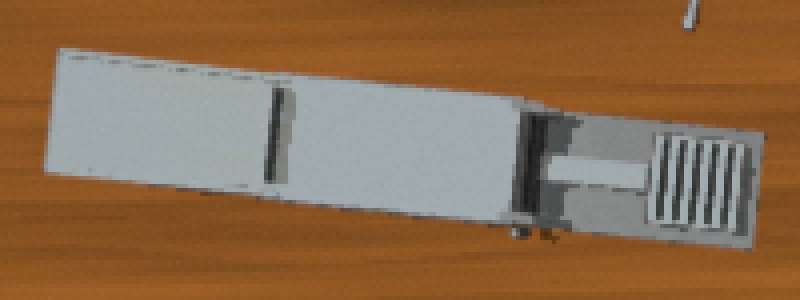

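View pics/w1.png

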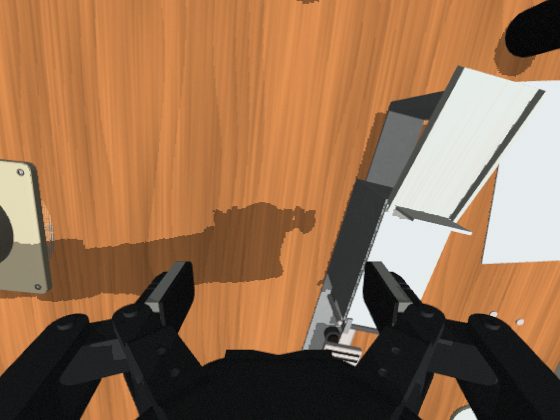

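The top crop shows the ramp on the left, its far corners at (58,48) and (45,173). The lip is at x≈271, the lid in the middle, and the slatted tread centred at crop (697,182). In the wrist view the lip's upper edge runs (397,210) to (470,233) and the tread is near (345,350). I'll carry on towards the spool and take two wrist views there.

Emit:
{"op": "step_arm", "data": {"series": [[[0,0,0,-0.27,0,0,0],[0,0,0,-0.27,0,0,0],[0,0,0,-0.27,0,0,0],[0,0,0,-0.27,0,0,0],[0,0,0,-0.27,0,0,0],[0,0,0,-0.27,0,0,0],[0,0,0,-0.27,0,0,0],[0,0,0,-0.27,0,0,0],[0,0,0,0,0,0,0]]]}}

```text
clock: 4.05
eef_pos: [477.6, -212.2, 261.9]
tool_rot: [3.141, 0.005, 1.669]
force: [-0.1, -0.5, -0.2]
width: 85.3
gripper_force: 0.0
```

```bash
python3 - <<'E'
from h import *
s=ctrl.read_state(); print(s["eef_pos"],s["tool_rot"],s["clock"])
p=ctrl.get_image("wrist"); r=ctrl.recognise(p,"spool"); print([(np.round(x["centre"],1).tolist(),round(x["score"],2),atz(p,x["centre"],30).round(1).tolist()) for x in r])
r=ctrl.recognise(p,"tread_top"); print("tread",[(np.round(x["centre"],1).tolist(),round(x["score"],2),atz(p,x["centre"],67).round(1).tolist()) for x in r])
pickle.dump(p,open("w2.pkl","wb"))
P=pickle.load(open("p0.pkl","rb"));T=P["top"]
names=["tread","lip","hinge","rampend"];zs=[67,163,121,173]
c=[(697.5,182.5),(271.5,135),(518,157),(51.5,110.5)]
X=[atz(T,(155+u/4-.4,180+v/4-.4),z) for (u,v),z in zip(c,zs)]
for n,x in zip(names,X): print(n,x.round(1))
d=X[0]-X[3]; print("len",np.hypot(*d[:2]), "yaw deg",np.degrees(np.arctan2(-( -d[0]), -d[1])*-1))
# bin: origin guess from tread & ramp end
by=-d[:2]/np.hypot(*d[:2]); bx=np.array([by[1],-by[0]])
for n,x in zip(names,X): print(n,"along",(x[:2]-X[0][:2])@by,"across",(x[:2]-X[0][:2])@bx)
E
```

```text
[ 477.55726782 -212.23217625  261.85780445] [3.14056857 0.00513766 1.66881175] 4.05
[([268.8, 289.4], 0.94, [479.4, -373.1, 30.0]), ([248.1, 225.9], 0.83, [442.4, -276.8, 30.0]), ([247.0, 336.4], 0.74, [452.9, -460.2, 30.0])]
tread [([361.6, 103.7], 0.55, [559.3, -108.9, 67.0])]
tread [ 556.6 -132.9   67. ]
lip [587.4 116.  163. ]
hinge [573.1 -24.1 121. ]
rampend [603.7 240.7 173. ]
len 376.4835991275033 yaw deg 7.185205745388104
tread along 0.0 across 0.0
lip along 250.8053756068894 across -0.548928224796768
hinge along 110.00908319828194 across 2.725353068572612
rampend along 376.4835991275032 across -9.2703710361361e-16
```

Emit:
{"op": "step_arm", "data": {"series": [[[0,0,0,-0.27,-0.05,0,0],[0,0,0,-0.27,-0.05,0,0],[0,0,0,0,0,0.2,0],[0,0,0,0,0,0,0]]]}}

```text
clock: 4.6
eef_pos: [469.9, -285.1, 228.6]
tool_rot: [-3.137, -0.005, 1.678]
force: [-0.8, 1.1, -0.4]
width: 85.4
gripper_force: 0.0
```

```bash
python3 - <<'E'
from h import *
s=ctrl.read_state(); print(s["eef_pos"],s["tool_rot"],s["clock"])
p=ctrl.get_image("wrist"); save(p,"pics/w3.png"); pickle.dump(p,open("w3.pkl","wb"))
for th in("spool","cradle"):
  r=ctrl.recognise(p,th); print(th,[(np.round(x["centre"],1).tolist(),round(x["score"],2),atz(p,x["centre"],30).round(1).tolist()) for x in r])
E
```

```text
[ 469.91479851 -285.06657337  228.61400571] [-3.13663884 -0.0048161   1.67801041] 4.6
spool [([254.4, 180.8], 0.89, [439.4, -278.0, 30.0]), ([280.6, 258.4], 0.82, [481.5, -375.4, 30.0]), ([252.8, 321.6], 0.76, [453.6, -475.5, 30.0])]
cradle [([277.5, 240.0], 0.57, [474.8, -350.5, 30.0])]
```

View pics/w3.png

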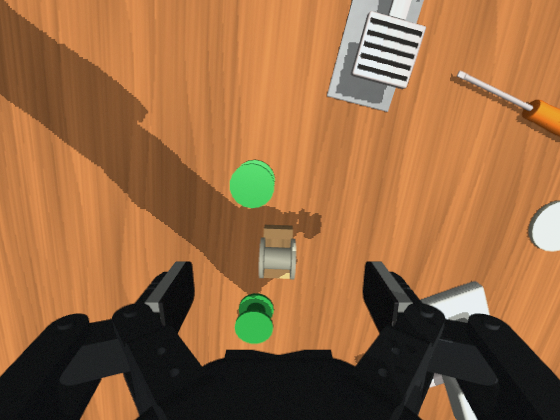

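The white spool sits on the pale cradle at (278,258), with flange faces near columns 261 and 296. The green ones are at (252,184) and (255,318), clear of the fingers. The tread is at (390,50).

```bash
python3 - <<'E'
from h import *
P=pickle.load(open("p0.pkl","rb"));w2=pickle.load(open("w2.pkl","rb"));w3=pickle.load(open("w3.pkl","rb"))
print(tri([(w2,(268.8,289.4)),(w3,(279,258.4)),(P["top"],(422,253)),(P["scene"],(244,147))]))
print(tri([(w2,(268.8,289.4)),(w3,(279,258.4))]))
# cradle end edges in w3: far end (265..293, 226), top of cheek
g=P["top"];
# white/flange mask in w3 for orientation
im=w3["img"][235:285,250:305]; c=cv2.cvtColor(im,cv2.COLOR_RGB2HSV); m=((c[...,1]<60)&(c[...,2]>70)).astype(np.uint8)
n,l,st,ce=cv2.connectedComponentsWithStats(m); i=1+np.argmax(st[1:,4]); print(st[i],ce[i]+[250,235])
pts=np.argwhere(l==i)[:,::-1].astype(np.float32); r=cv2.minAreaRect(pts); print(r)
for v in range(5,48,4):
  row=np.where(l[v]==i)[0]; print(v+235,(row.min()+250,row.max()+250) if len(row) else None)
# cradle/spool projections at yaw guess
for yaw in (0.05,0.1,0.15):
  a=np.array([np.cos(yaw),np.sin(yaw),0]);b=np.array([-a[1],a[0],0])
  C=np.array([481,-365,36.]); print(yaw,[proj(w3,C+sx*22*a+z*np.array([0,0,1])+k*b)[0].round(1).tolist() for sx in(-1,1) for k,z in((26,0),(0,26),(-26,0))])
E
```

```text
(array([ 479.69532384, -366.94681022,   40.11191393]), [0.5317876101393313, 3.589143353871766, 2.897427039964267, 2.8172831869206947])
(array([ 480.05926839, -383.32400082,   13.88705079]), [0.21579297886965293, 0.21579297886964935])
[  9   3  37  41 930] [277.06774194 258.0311828 ]
((27.063926696777344, 23.0181884765625), (36.17472457885742, 39.10868453979492), 1.847610354423523)
240 (np.int64(261), np.int64(294))
244 (np.int64(260), np.int64(294))
248 (np.int64(260), np.int64(295))
252 (np.int64(260), np.int64(294))
256 (np.int64(260), np.int64(295))
260 (np.int64(259), np.int64(295))
264 (np.int64(259), np.int64(294))
268 (np.int64(259), np.int64(294))
272 (np.int64(259), np.int64(294))
276 (np.int64(260), np.int64(293))
280 None
0.05 [[264.6, 232.7], [262.5, 261.2], [262.8, 270.5], [300.1, 234.7], [299.9, 263.2], [296.9, 272.3]]
0.1 [[263.5, 233.5], [262.5, 262.1], [263.8, 271.3], [299.1, 233.8], [299.9, 262.4], [298.0, 271.6]]
0.15 [[262.5, 234.4], [262.5, 262.9], [264.9, 272.1], [298.0, 233.0], [299.9, 261.5], [299.0, 270.8]]
```

Emit:
{"op": "step_arm", "data": {"series": [[[0,0,0,-0.185,-0.005,0.24,0],[0,0,0,-0.185,-0.005,0.24,0],[0,0,0,-0.185,-0.005,0.24,0],[0,0,0,0,0,0,0],[0,0,0,0,0,0,0]]]}}

```text
clock: 5.25
eef_pos: [478.7, -369.7, 123.4]
tool_rot: [-3.141, -0.001, 1.678]
force: [0.5, 0.1, 0.4]
width: 85.3
gripper_force: 0.0
```

```bash
python3 - <<'E'
from h import *
s=ctrl.read_state(); print(s["eef_pos"],s["tool_rot"],s["clock"])
p=ctrl.get_image("wrist"); pickle.dump(p,open("w4.pkl","wb"))
r=ctrl.recognise(p,"spool"); print([(np.round(x["centre"],1).tolist(),round(x["score"],2),atz(p,x["centre"],38).round(1).tolist()) for x in r])
tcp=proj(p,s["eef_pos"])[0]; print("tcp px",tcp)
C=np.array([478,-368,32.]); print("C px",proj(p,C))
im=p["img"].copy()
for k in range(24):
  for sx in(-22,22):
    a=.0; X=C+[sx*np.cos(.1),sx*np.sin(.1)+26*np.cos(k*.262),26*np.sin(k*.262)]
    u=proj(p,X)[0]; cv2.circle(im,(int(round(u[0])),int(round(u[1]))),1,(255,0,0),-1)
save({"img":im[140:360,150:430].repeat(2,0).repeat(2,1)},"pics/w4.png")
E
```

```text
[ 478.73598116 -369.69033115  123.38943343] [-3.14133698e+00 -1.03832034e-03  1.67832728e+00] 5.25
[([236.7, 94.8], 0.86, [437.9, -278.6, 38.0]), ([240.8, 315.4], 0.67, [454.2, -467.9, 38.0]), ([276.1, 219.5], 0.61, [476.9, -371.5, 38.0])]
tcp px [278.68370482 265.7146004 ]
C px [[277.87383871 213.44876312]]
```

View pics/w4.png

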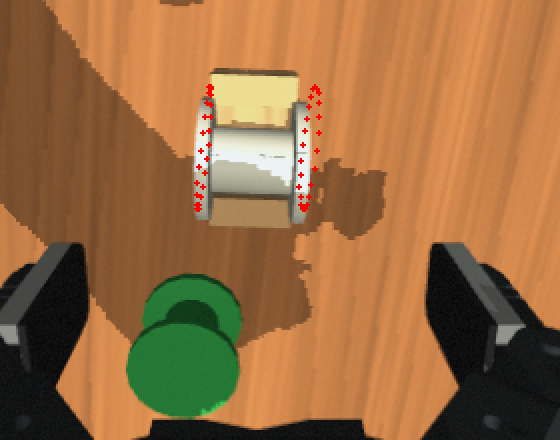

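The spool in the crop (flanges at columns 203 and 302, rows 97–222) sits about 6 px below my overlay, so its centre is near (477,-373). The gripper is lined up with its axis. I'll go down, with the TCP staying high enough to clear the ramp walls later, and close.

Emit:
{"op": "step_arm", "data": {"series": [[[0,0,0,-0.024,-0.014,0.2,0],[0,0,0,0,0,0.2,0],[0,0,0,0,0,0.15,0],[0,0,0,0,0,0.12,0],[0,0,0,0,0,0,0]]]}}

```text
clock: 5.85
eef_pos: [477.0, -372.3, 22.6]
tool_rot: [-3.141, -0.002, 1.68]
force: [-0.1, 0.8, 0.3]
width: 85.3
gripper_force: 0.0
```

```bash
python3 - <<'E'
from h import *
s=ctrl.read_state(); print(s["eef_pos"],s["force"])
w3=pickle.load(open("w3.pkl","rb"));w4=pickle.load(open("w4.pkl","rb"));P=pickle.load(open("p0.pkl","rb"))
print(tri([(w3,(277.2,258)),(w4,(276.3,219.8))]),tri([(w3,(277.2,258)),(w4,(276.3,219.8)),(P["top"],(424,255.5))]))
E
```

```text
[ 476.96061825 -372.26364828   22.58880075] [-0.08211398  0.7924911   0.27138967]
(array([ 476.99854012, -372.43956678,   36.07129939]), [0.15689699519418554, 0.15689699519418096]) (array([ 476.59723276, -370.75845159,   40.27590611]), [0.2895768136673635, 0.5085937890861354, 0.5070039230317073])
```

Emit:
{"op": "step_arm", "data": {"series": [[[0,0,0,0,0,0,0.3],[0,0,0,0,0,0,0.6],[0,0,0,0,0,0,1],[0,0,0,0,0,0,1],[0,0,0,0,0,0,1],[0,0,0,0,0,0,1],[0,0,0,0,0,0,1],[0,0,0,0,0,0,1]]]}}

```text
clock: 6.65
eef_pos: [477.9, -374.9, 24.5]
tool_rot: [3.139, 0.002, 1.678]
force: [0.8, 0.8, 6.8]
width: 43.4
gripper_force: 60.1
```

Gripped at width 43.4. Next: lift, turn to line up with the bin, and travel to a viewing spot beside the ramp.

Emit:
{"op": "step_arm", "data": {"series": [[[0,0,0,0,0,-0.1,1],[0,0,0,0,0,-0.28,1],[0,0,0,0,0,-0.28,1],[0,0,0,0,0,-0.28,1],[0,0,0,0,0,-0.28,1],[0,0,0,0,0,-0.28,1],[0,0,0,0,0,-0.28,1],[0,0,0.148,0,0,0,1],[0,0,0.148,0,0,0,1]]]}}

```text
clock: 7.55
eef_pos: [476.4, -374.9, 292.7]
tool_rot: [3.138, 0.001, 1.44]
force: [-1.1, 0.1, -0.9]
width: 43.4
gripper_force: 60.4
```

Emit:
{"op": "step_arm", "data": {"series": [[[0,0,0,0.15,-0.08,0,1],[0,0,0,0.28,-0.08,0,1],[0,0,0,0.3,0,0,1],[0,0,0,0.3,0,0,1],[0,0,0,0.3,0,0,1],[0,0,0,0.3,0,0,1],[0,0,0,0.3,0,0,1],[0,0,0,0.3,0,0,1],[0,0,0,0.3,0,0,1],[0,0,0,0.3,0,0,1],[0,0,0,0.3,0,0,1],[0,0,0,0.3,0,0,1]]]}}

```text
clock: 8.75
eef_pos: [516.7, 140.5, 290.8]
tool_rot: [3.141, -0.0, 1.444]
force: [1.3, -0.0, -1.0]
width: 43.6
gripper_force: 60.7
```

Emit:
{"op": "step_arm", "data": {"series": [[[0,0,0,0.3,0,0,1],[0,0,0,0.2,0,0,1],[0,0,0,0.1,0,0,1],[0,0,0,0,0,0,1],[0,0,0,0,0,0,1],[0,0,0,0,0,0,1]]]}}

```text
clock: 9.35
eef_pos: [528.7, 225.5, 290.2]
tool_rot: [3.141, 0.001, 1.441]
force: [0.6, -0.7, -0.0]
width: 42.9
gripper_force: 60.7
```

```bash
python3 - <<'E'
from h import *
s=ctrl.read_state(); print(s["eef_pos"],s["tool_rot"],s["clock"],s["force"],s["width"])
p=ctrl.get_image("wrist"); pickle.dump(p,open("w5.pkl","wb"))
yaw=-np.radians(7.185);O=np.array([578.3,41,0]);R=np.array([[np.cos(yaw),-np.sin(yaw),0],[np.sin(yaw),np.cos(yaw),0],[0,0,1]])
B=np.array([[x,y,z] for x in(-32,32) for y,z in((100.2,130.3),(200,163.3),(131.5,140.7))]+[[x,-73,121] for x in(-37,37)]+[[x,73,z] for x in(-37,37) for z in(121,163)]+[[x,y,67] for x in(-28,28) for y in(-203,-147)]+[[0,131.5,140.7]])
im=p["img"].copy()
for u in proj(p,(R@B.T).T+O):
  if abs(u).max()<2000: cv2.circle(im,(int(round(u[0])),int(round(u[1]))),3,(255,0,0),1)
for th in("lid","ramp_drop","tread_top"): print(th,[(np.round(x["centre"],1).tolist(),round(x["score"],2)) for x in ctrl.recognise(p,th)])
save({"img":cv2.resize(im,(800,600),interpolation=2)},"pics/w5.png")
E
```

```text
[528.67949551 225.45345304 290.19221513] [3.14138033e+00 1.14788973e-03 1.44132938e+00] 9.35 [ 0.59238775 -0.72278165 -0.02966784] 42.88553392391993
lid [([321.3, 333.0], 0.85)]
ramp_drop [([348.2, 221.5], 0.81)]
tread_top []
```

View pics/w5.png

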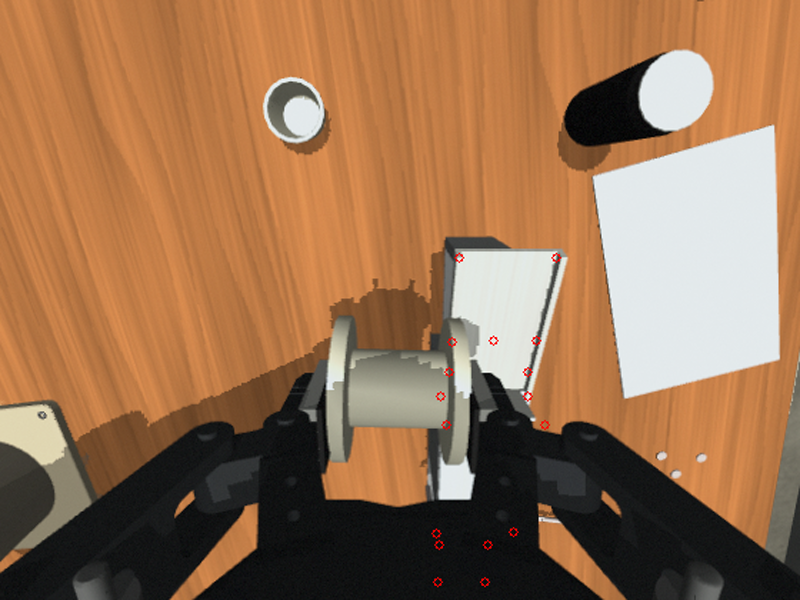

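The model overlay fits the ramp: inner edges at (459,258) and (556,258), lip end near (527,396). The spool is square in the gripper. I'll move over the drop point and down.

Emit:
{"op": "step_arm", "data": {"series": [[[0,0,0,-0.18,0.242,0,1],[0,0,0,-0.18,0.242,0,1],[0,0,0,0,0,0,1],[0,0,0,0,0,0.24,1],[0,0,0,0,0,0.24,1],[0,0,0,0,0,0.16,1],[0,0,0,0,0,0.1,1],[0,0,0,0,0,0,1],[0,0,0,0,0,0,1]]]}}

```text
clock: 10.45
eef_pos: [594.1, 165.2, 179.2]
tool_rot: [3.141, 0.0, 1.444]
force: [0.8, 0.3, 0.6]
width: 43.2
gripper_force: 61.1
```

```bash
python3 - <<'E'
from h import *
s=ctrl.read_state(); print(s["eef_pos"],s["tool_rot"],s["clock"],s["force"],s["width"])
P=[ctrl.get_image("scene"),ctrl.get_image("top")]
a=P[0]["img"][170:300,260:410]; b=P[1]["img"][160:270,150:300]
save({"img":np.hstack([cv2.resize(a,(400,347),interpolation=2),cv2.resize(b,(400,347),interpolation=2)])},"pics/hov.png")
E
```

```text
[594.07550976 165.2303025  179.20334458] [3.14125333e+00 1.15236706e-04 1.44424719e+00] 10.45 [0.81742819 0.3180622  0.59641151] 43.222062900768854
```

View pics/hov.png

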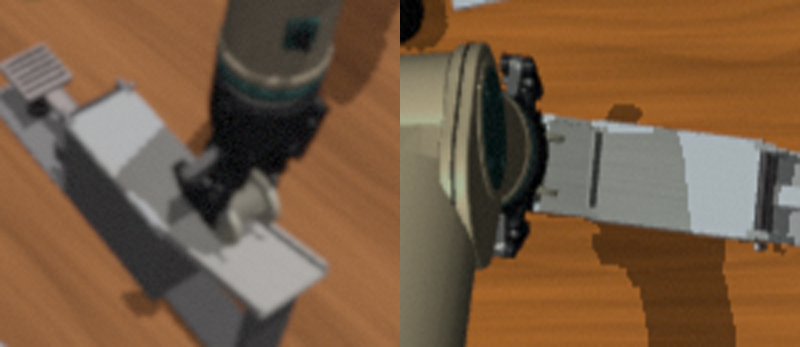

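The scene view shows the spool square above the ramp, just uphill of the lip. I'll lower it to contact in small steps.

Emit:
{"op": "step_arm", "data": {"series": [[[0,0,0,-0.01,0,0.05,1],[0,0,0,0,0,0.04,1],[0,0,0,0,0,0.02,1],[0,0,0,0,0,0,1],[0,0,0,0,0,0,1]]]}}

```text
clock: 11.05
eef_pos: [593.6, 164.2, 162.2]
tool_rot: [-3.141, 0.0, 1.445]
force: [0.0, 0.4, -1.5]
width: 43.1
gripper_force: 61.1
```

Emit:
{"op": "step_arm", "data": {"series": [[[0,0,0,0,0,0.01,1],[0,0,0,0,0,0,1],[0,0,0,0,0,0,1]]]}}

```text
clock: 11.35
eef_pos: [593.6, 164.2, 160.8]
tool_rot: [3.142, -0.0, 1.445]
force: [-0.4, 0.7, -1.9]
width: 43.2
gripper_force: 61.1
```

Emit:
{"op": "step_arm", "data": {"series": [[[0,0,0,0,0,0.01,1],[0,0,0,0,0,0,1],[0,0,0,0,0,0,1]]]}}

```text
clock: 11.65
eef_pos: [593.5, 164.2, 159.2]
tool_rot: [-3.141, -0.0, 1.445]
force: [-0.0, 0.1, -0.8]
width: 43.6
gripper_force: 61.1
```

Emit:
{"op": "step_arm", "data": {"series": [[[0,0,0,0,0,0.01,1],[0,0,0,0,0,0,1],[0,0,0,0,0,0,1]]]}}

```text
clock: 11.95
eef_pos: [593.5, 164.2, 157.7]
tool_rot: [-3.141, 0.0, 1.445]
force: [-0.2, 0.7, -1.0]
width: 43.2
gripper_force: 61.1
```

Emit:
{"op": "step_arm", "data": {"series": [[[0,0,0,0,0,0.008,1],[0,0,0,0,0,0,1],[0,0,0,0,0,0,1]]]}}

```text
clock: 12.25
eef_pos: [593.6, 164.1, 156.5]
tool_rot: [-3.141, 0.0, 1.445]
force: [0.6, 0.8, -0.6]
width: 43.3
gripper_force: 61.1
```

Emit:
{"op": "step_arm", "data": {"series": [[[0,0,0,0,0,0.01,1],[0,0,0,0,0,0,1],[0,0,0,0,0,0,1]]]}}

```text
clock: 12.55
eef_pos: [593.6, 164.2, 155.0]
tool_rot: [-3.141, 0.0, 1.445]
force: [0.5, 0.4, -0.2]
width: 43.4
gripper_force: 61.1
```

Emit:
{"op": "step_arm", "data": {"series": [[[0,0,0,0,0,0.008,1],[0,0,0,0,0,0,1],[0,0,0,0,0,0,1]]]}}

```text
clock: 12.85
eef_pos: [593.7, 164.2, 154.5]
tool_rot: [3.141, -0.0, 1.445]
force: [-1.7, 0.4, 4.2]
width: 43.1
gripper_force: 61.6
```

Contact (4 N). Releasing, then lifting straight up.

Emit:
{"op": "step_arm", "data": {"series": [[[0,0,0,0,0,0,0.35],[0,0,0,0,0,0,0.2],[0,0,0,0,0,0,0],[0,0,0,0,0,0,0],[0,0,0,0,0,0,0],[0,0,0,0,0,-0.15,0],[0,0,0,0,0,-0.25,0],[0,0,0,0,0,-0.25,0],[0,0,0,0,-0.25,-0.15,0],[0,0,0,0,-0.3,0,0]]]}}

```text
clock: 13.85
eef_pos: [514.4, 174.3, 277.0]
tool_rot: [3.134, -0.003, 1.443]
force: [0.2, 0.6, -0.3]
width: 85.6
gripper_force: 0.0
```

```bash
python3 - <<'E'
from h import *
s=ctrl.read_state(); print(s["eef_pos"],s["clock"],s["force"],s["width"])
P=[ctrl.get_image("scene"),ctrl.get_image("wrist"),ctrl.get_image("top")]
pickle.dump(P,open("rel.pkl","wb"))
for p in P: print([(np.round(x["centre"]).tolist(),round(x["score"],2),atz(p,x["centre"],155).round(0).tolist()) for x in ctrl.recognise(p,"spool")])
a=P[0]["img"][170:300,260:410]; b=P[2]["img"][160:270,150:300]
save({"img":np.hstack([cv2.resize(a,(400,347),interpolation=2),cv2.resize(b,(400,347),interpolation=2)])},"pics/rel.png")
E
```

```text
[514.36857295 174.28733453 277.00874013] 13.85 [ 0.17924694  0.56521497 -0.28184548] 85.59028291289206
[([341.0, 248.0], 0.77, [590.0, 144.0, 155.0]), ([276.0, 159.0], 0.66, [515.0, -166.0, 155.0]), ([230.0, 132.0], 0.6, [543.0, -335.0, 155.0])]
[([383.0, 225.0], 0.87, [598.0, 145.0, 155.0])]
[([389.0, 271.0], 0.75, [447.0, -264.0, 155.0]), ([324.0, 222.0], 0.67, [564.0, -117.0, 155.0]), ([460.0, 264.0], 0.6, [461.0, -427.0, 155.0])]
```

View pics/rel.png

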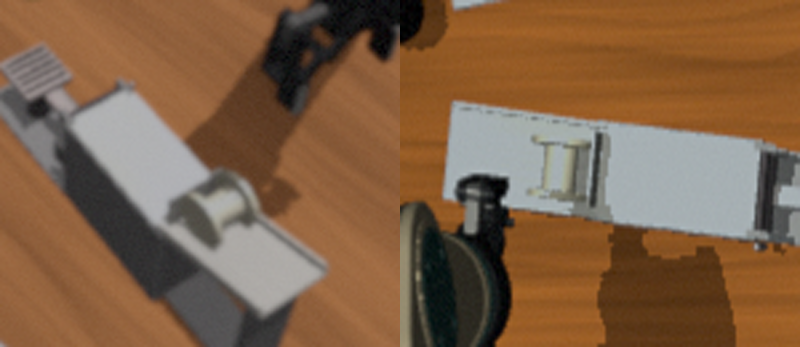

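The spool lies on the ramp close behind the lip, at (562,168) in the right half. I'll move over the tread with the fingers shut, then turn the wrist 90° so the camera side stays clear of the rising lid.

Emit:
{"op": "step_arm", "data": {"series": [[[0,0,0,-0.2,0.06,0,0.5],[0,0,0,-0.3,0.08,0,1],[0,0,0,-0.3,0.08,0,1],[0,0,0,-0.3,0.08,0,1],[0,0,0,-0.3,0.08,0,1],[0,0,0,-0.3,0.08,0,1],[0,0,0,-0.3,0.07,0,1],[0,0,0.18,0,0,0,1],[0,0,0.18,0,0,0,1],[0,0,0.18,0,0,0,1],[0,0,0.18,0,0,0,1],[0,0,0.18,0,0,0,1]]]}}

```text
clock: 15.35
eef_pos: [553.9, -134.3, 273.5]
tool_rot: [3.141, 0.001, 0.731]
force: [0.3, -0.1, 0.2]
width: -0.1
gripper_force: 0.0
```

Emit:
{"op": "step_arm", "data": {"series": [[[0,0,0.18,0,0,0,1],[0,0,0.18,0,0,0,1],[0,0,0.18,0,0,0,1],[0,0,0.18,0,0,0,1],[0,0,0.18,0,0,0,1],[0,0,0.18,0,0,0,1],[0,0,0,0,0,0,1],[0,0,0,0,0,0,1]]]}}

```text
clock: 16.15
eef_pos: [553.4, -133.7, 273.5]
tool_rot: [3.14, 0.0, -0.107]
force: [-0.6, -0.5, 0.2]
width: 0.0
gripper_force: 0.0
```

```bash
python3 - <<'E'
from h import *
s=ctrl.read_state(); print(s["eef_pos"],s["tool_rot"],s["clock"],s["force"],s["width"],s["qpos"])
P={n:ctrl.get_image(n) for n in("scene","wrist","top")}
pickle.dump(P,open("t.pkl","wb"))
for n,p in P.items():
  print(n,[(np.round(x["centre"]).tolist(),round(x["score"],2),atz(p,x["centre"],155).round(0).tolist()) for x in ctrl.recognise(p,"spool")])
  print(n,[(np.round(x["centre"]).tolist(),round(x["score"],2),atz(p,x["centre"],67).round(0).tolist()) for x in ctrl.recognise(p,"tread_top")])
# predicted spool centre px at lip and at drop
by=np.array([.1251,.9921,0]);O=np.array([578.3,41,0])
for y,z in((92,155),(123,165)): print(y,[proj(P[n],O+by*y+[0,0,z])[0].round() for n in("scene","top")])
old=pickle.load(open("rel.pkl","rb"))
for n,q in(("scene",old[0]),("top",old[2])):
  d=np.abs(P[n]["img"].astype(int)-q["img"]).sum(2)[150:280,190:380] if n=="scene" else np.abs(P[n]["img"].astype(int)-q["img"]).sum(2)[195:235,190:230]
  print(n,(d>60).sum())
E
```

```text
[ 553.43285508 -133.69074593  273.50491695] [ 3.14030751e+00  3.93835138e-04 -1.07017192e-01] 16.15 [-0.58632369 -0.51262676  0.16353321] 0.016542266013062634 [-0.35741638  0.61098341  0.90147412  1.70968751 -0.53194392  1.08572615
 -0.9646919 ]
scene [([344.0, 247.0], 0.9, [584.0, 147.0, 155.0]), ([230.0, 131.0], 0.62, [537.0, -339.0, 155.0]), ([274.0, 162.0], 0.52, [524.0, -162.0, 155.0])]
scene [([273.0, 197.0], 0.83, [559.0, -130.0, 67.0]), ([194.0, 244.0], 0.57, [810.0, -142.0, 67.0])]
wrist [([518.0, 223.0], 0.74, [511.0, -362.0, 155.0]), ([390.0, 243.0], 0.74, [504.0, -238.0, 155.0]), ([2.0, 220.0], 0.4, [568.0, 133.0, 155.0])]
wrist [([268.0, 184.0], 0.8, [558.0, -121.0, 67.0])]
top [([386.0, 271.0], 0.73, [448.0, -257.0, 155.0]), ([207.0, 211.0], 0.69, [593.0, 154.0, 155.0]), ([462.0, 265.0], 0.6, [458.0, -430.0, 155.0])]
top [([295.0, 220.0], 0.7, [571.0, -49.0, 67.0])]
92 [array([337., 244.]), array([216., 213.])]
123 [array([346., 252.]), array([202., 211.])]
scene 4813
top 105
```

```bash
python3 - <<'E'
from h import *
w3=pickle.load(open("w3.pkl","rb"));P=pickle.load(open("t.pkl","rb"));old=pickle.load(open("rel.pkl","rb"))
print("w3 tread",[atz(w3,c,67).round(1).tolist() for c in((389,49),(370,12),(424,40),(408,87),(354,78))])
p=P["wrist"]
# predicted tread corners and bright slat mask near
by=np.array([.1251,.9921,0]);bx=np.array([.9921,-.1251,0]);T=np.array([556.6,-132.9,67.])
print("pred",[proj(p,T+a*28*bx+b*28*by)[0].round().tolist() for a,b in((-1,-1),(-1,1),(1,1),(1,-1),(0,0))])
g=cv2.cvtColor(p["img"],cv2.COLOR_RGB2HSV); m=((g[...,1]<40)&(g[...,2]>185)).astype(np.uint8)
n,l,st,ce=cv2.connectedComponentsWithStats(m)
for i in range(1,n):
  if st[i,4]>60: print(st[i].tolist(),ce[i].round().tolist(),atz(p,ce[i],67).round().tolist())
for q in(pickle.load(open("p0.pkl","rb"))["top"],old[2],P["top"]):
  print(cv2.cvtColor(q["img"],cv2.COLOR_RGB2GRAY)[209:216,192:232].mean(0).round().astype(int).tolist())
E
```

```text
w3 tread [[557.8, -131.4, 67.0], [534.1, -103.1, 67.0], [588.9, -120.1, 67.0], [583.2, -162.2, 67.0], [529.3, -160.1, 67.0]]
pred [[299.0, 206.0], [255.0, 206.0], [255.0, 160.0], [301.0, 161.0], [278.0, 184.0]]
[0, 0, 140, 67, 6046] [56.0, 24.0] [755.0, 83.0, 67.0]
[488, 0, 72, 76, 2326] [519.0, 34.0] [693.0, -410.0, 67.0]
[267, 14, 17, 87, 300] [275.0, 58.0] [696.0, -145.0, 67.0]
[203, 147, 106, 58, 3105] [254.0, 172.0] [574.0, -106.0, 67.0]
[0, 153, 181, 73, 9315] [103.0, 188.0] [575.0, 82.0, 67.0]
[0, 194, 9, 34, 95] [3.0, 213.0] [557.0, 220.0, 67.0]
[20, 220, 25, 5, 75] [33.0, 222.0] [541.0, 185.0, 67.0]
[167, 168, 168, 167, 168, 167, 167, 168, 168, 168, 167, 168, 167, 168, 167, 168, 167, 168, 167, 167, 167, 167, 167, 167, 167, 167, 167, 168, 169, 168, 97, 51, 73, 127, 127, 131, 161, 168, 168, 167]
[173, 173, 173, 172, 172, 172, 172, 172, 173, 172, 172, 160, 143, 162, 170, 172, 173, 172, 173, 171, 166, 151, 126, 92, 98, 115, 117, 116, 127, 167, 100, 54, 76, 131, 132, 135, 165, 173, 173, 173]
[166, 166, 166, 166, 166, 166, 166, 165, 166, 166, 166, 154, 138, 156, 164, 165, 166, 166, 166, 165, 159, 145, 122, 88, 94, 111, 112, 112, 122, 160, 97, 50, 73, 126, 126, 129, 159, 167, 167, 165]
```

The spool hasn't moved between the two looks, so it is resting on the lip. The tread is confirmed at (557.5,-132). Going down to just above it.

Emit:
{"op": "step_arm", "data": {"series": [[[0,0,0,0.025,-0.014,0.25,1],[0,0,0,0,0,0.28,1],[0,0,0,0,0,0.28,1],[0,0,0,0,0,0.25,1],[0,0,0,0,0,0.15,1],[0,0,0,0,0,0.08,1],[0,0,0,0,0,0,1],[0,0,0,0,0,0,1]]]}}

```text
clock: 17.4
eef_pos: [557.6, -131.9, 81.3]
tool_rot: [3.141, -0.002, -0.11]
force: [0.1, 0.0, 0.1]
width: -0.1
gripper_force: 0.0
```

Emit:
{"op": "step_arm", "data": {"series": [[[0,0,0,0,0,0.015,1],[0,0,0,0,0,0.015,1],[0,0,0,0,0,0.01,1],[0,0,0,0,0,0,1]]]}}

```text
clock: 17.8
eef_pos: [557.0, -131.3, 74.5]
tool_rot: [-3.141, -0.0, -0.11]
force: [-0.1, 0.2, -0.0]
width: -0.3
gripper_force: 0.0
```

Emit:
{"op": "step_arm", "data": {"series": [[[0,0,0,0,0,0.014,1],[0,0,0,0,0,0.014,1],[0,0,0,0,0,0.014,1],[0,0,0,0,0,0.014,1],[0,0,0,0,0,0,1]]]}}

```text
clock: 18.3
eef_pos: [556.9, -131.5, 66.2]
tool_rot: [-3.141, 0.0, -0.11]
force: [-0.5, -0.3, 4.5]
width: 0.1
gripper_force: 1.7
```

Emit:
{"op": "step_arm", "data": {"series": [[[0,0,0,0,0,0.014,1],[0,0,0,0,0,0.014,1],[0,0,0,0,0,0.014,1],[0,0,0,0,0,0,1]]]}}

```text
clock: 18.7
eef_pos: [556.9, -131.8, 60.4]
tool_rot: [-3.141, -0.0, -0.111]
force: [-2.2, 0.5, 8.2]
width: -0.4
gripper_force: 3.8
```

Emit:
{"op": "step_arm", "data": {"series": [[[0,0,0,0,0,0.014,1],[0,0,0,0,0,0.014,1],[0,0,0,0,0,0.014,1],[0,0,0,0,0,0,1]]]}}

```text
clock: 19.1
eef_pos: [556.9, -131.8, 54.2]
tool_rot: [-3.141, -0.001, -0.11]
force: [-3.9, -0.0, 10.6]
width: 0.2
gripper_force: 5.3
```

Emit:
{"op": "step_arm", "data": {"series": [[[0,0,0,0,0,0.01,1],[0,0,0,0,0,0.01,1],[0,0,0,0,0,0,1]]]}}

```text
clock: 19.4
eef_pos: [557.0, -131.6, 51.3]
tool_rot: [-3.141, -0.001, -0.11]
force: [-2.3, 1.7, 11.0]
width: 0.1
gripper_force: 5.3
```

Emit:
{"op": "step_arm", "data": {"series": [[[0,0,0,0,0,0.01,1],[0,0,0,0,0,0.01,1],[0,0,0,0,0,0,1]]]}}

```text
clock: 19.7
eef_pos: [557.0, -131.4, 48.3]
tool_rot: [-3.141, -0.0, -0.11]
force: [-1.8, 1.6, 10.7]
width: 0.1
gripper_force: 5.2
```

Emit:
{"op": "step_arm", "data": {"series": [[[0,0,0,0,0,0.009,1],[0,0,0,0,0,0.009,1],[0,0,0,0,0,0,1]]]}}

```text
clock: 20.0
eef_pos: [557.0, -131.1, 45.5]
tool_rot: [-3.14, -0.0, -0.11]
force: [-1.5, 1.5, 11.0]
width: 0.0
gripper_force: 5.1
```

Emit:
{"op": "step_arm", "data": {"series": [[[0,0,0,0,0,0.006,1],[0,0,0,0,0,0.006,1],[0,0,0,0,0,0,1]]]}}

```text
clock: 20.3
eef_pos: [557.1, -130.9, 43.8]
tool_rot: [-3.14, -0.0, -0.11]
force: [-1.4, 2.9, 10.9]
width: 0.1
gripper_force: 5.0
```

Emit:
{"op": "step_arm", "data": {"series": [[[0,0,0,0,0,0.009,1],[0,0,0,0,0,0.008,1],[0,0,0,0,0,0,1]]]}}

```text
clock: 20.6
eef_pos: [557.1, -130.5, 41.1]
tool_rot: [-3.139, -0.0, -0.11]
force: [-2.6, 2.8, 11.1]
width: -0.0
gripper_force: 4.8
```

```bash
python3 - <<'E'
from h import *
s=ctrl.read_state(); print(s["eef_pos"],s["force"])
p=ctrl.get_image("scene"); print([(np.round(x["centre"]).tolist(),round(x["score"],2)) for x in ctrl.recognise(p,"spool")])
pickle.dump(p,open("pr1.pkl","wb"))
E
```

```text
[ 557.10102757 -130.50832465   41.1258782 ] [-2.55291227  2.80845572 11.12416647]
[([231.0, 131.0], 0.78), ([309.0, 237.0], 0.73), ([315.0, 203.0], 0.16)]
```

Emit:
{"op": "step_arm", "data": {"series": [[[0,0,0,0,0,0.009,1],[0,0,0,0,0,0.008,1],[0,0,0,0,0,0,1]]]}}

```text
clock: 21.0
eef_pos: [557.1, -130.1, 38.5]
tool_rot: [-3.139, -0.0, -0.11]
force: [-1.6, 2.6, 10.1]
width: 0.2
gripper_force: 4.7
```

Emit:
{"op": "step_arm", "data": {"series": [[[0,0,0,0,0,0.009,1],[0,0,0,0,0,0.008,1],[0,0,0,0,0,0,1]]]}}

```text
clock: 21.3
eef_pos: [557.2, -129.8, 36.7]
tool_rot: [-3.138, -0.0, -0.109]
force: [-2.7, 4.1, 18.0]
width: 0.0
gripper_force: 7.7
```

The stop is met at 18 N. I'll add a touch more and hold.

Emit:
{"op": "step_arm", "data": {"series": [[[0,0,0,0,0,0.004,1],[0,0,0,0,0,0,1],[0,0,0,0,0,0,1]]]}}

```text
clock: 21.6
eef_pos: [557.3, -129.7, 36.5]
tool_rot: [-3.137, -0.001, -0.109]
force: [-3.0, 5.2, 18.9]
width: -0.0
gripper_force: 8.3
```

Emit:
{"op": "step_arm", "data": {"series": [[[0,0,0,0,0,0,1],[0,0,0,0,0,0,1],[0,0,0,0,0,0,1],[0,0,0,0,0,0,1],[0,0,0,0,0,0,1],[0,0,0,0,0,0,1],[0,0,0,0,0,0,1],[0,0,0,0,0,0,1]]]}}

```text
clock: 22.4
eef_pos: [557.3, -129.7, 36.4]
tool_rot: [-3.138, -0.001, -0.109]
force: [-3.8, 3.9, 19.8]
width: 0.2
gripper_force: 8.3
```

```bash
python3 - <<'E'
from h import *
s=ctrl.read_state(); print(s["eef_pos"],s["force"],s["clock"])
q=pickle.load(open("p0.pkl","rb"))
for n in("scene","top"):
  p=ctrl.get_image(n); print(n,[(np.round(x["centre"]).tolist(),round(x["score"],2)) for x in ctrl.recognise(p,"spool")],"lid",[np.round(x["centre"]).tolist() for x in ctrl.recognise(p,"lid")])
  g=cv2.cvtColor(p["img"],cv2.COLOR_RGB2GRAY)
  if n=="top":
    print(g[209:216,192:240].mean(0).round().astype(int).tolist()); print(p["img"][212,192:250:3].tolist())
E
```

```text
[ 557.27246348 -129.71940707   36.44882612] [-3.79805726  3.88790155 19.76661333] 22.4
scene [([231.0, 130.0], 0.77), ([308.0, 237.0], 0.58)] lid [[312.0, 191.0]]
top [([391.0, 271.0], 0.78), ([463.0, 263.0], 0.73)] lid [[265.0, 216.0]]
[173, 173, 173, 173, 173, 173, 173, 173, 173, 174, 173, 173, 174, 173, 174, 173, 173, 174, 173, 173, 173, 173, 173, 173, 173, 174, 173, 174, 173, 173, 173, 175, 174, 127, 49, 29, 30, 31, 48, 79, 81, 80, 81, 80, 81, 80, 78, 86]
[[166, 176, 177], [167, 177, 179], [164, 175, 177], [167, 176, 178], [167, 176, 176], [168, 176, 173], [166, 175, 173], [165, 176, 174], [166, 175, 173], [167, 176, 173], [167, 175, 175], [135, 143, 141], [30, 30, 32], [77, 78, 78], [79, 82, 82], [80, 81, 82], [140, 144, 142], [141, 145, 143], [162, 166, 159], [166, 169, 160]]
```

The ramp is empty and the spool is inside: scene (308,237), steady. I'll hold a bit longer, then ease up at about 15 mm/s.

Emit:
{"op": "step_arm", "data": {"series": [[[0,0,0,0,0,0,1],[0,0,0,0,0,0,1],[0,0,0,0,0,0,1],[0,0,0,0,0,0,1],[0,0,0,0,0,0,1],[0,0,0,0,0,0,1]]]}}

```text
clock: 23.3
eef_pos: [557.3, -129.7, 36.4]
tool_rot: [-3.138, -0.001, -0.109]
force: [-4.5, 4.0, 18.9]
width: 0.3
gripper_force: 8.3
```

Emit:
{"op": "step_arm", "data": {"series": [[[0,0,0,0,0,-0.006,1],[0,0,0,0,0,-0.01,1],[0,0,0,0,0,-0.01,1],[0,0,0,0,0,-0.01,1],[0,0,0,0,0,-0.01,1],[0,0,0,0,0,-0.01,1],[0,0,0,0,0,-0.01,1],[0,0,0,0,0,-0.01,1],[0,0,0,0,0,-0.01,1],[0,0,0,0,0,-0.01,1],[0,0,0,0,0,-0.01,1],[0,0,0,0,0,-0.01,1]]]}}

```text
clock: 24.5
eef_pos: [556.9, -131.7, 53.2]
tool_rot: [-3.141, -0.001, -0.11]
force: [-3.0, 1.4, 10.8]
width: 0.1
gripper_force: 5.3
```

Emit:
{"op": "step_arm", "data": {"series": [[[0,0,0,0,0,-0.01,1],[0,0,0,0,0,-0.01,1],[0,0,0,0,0,-0.01,1],[0,0,0,0,0,-0.008,1],[0,0,0,0,0,-0.008,1],[0,0,0,0,0,-0.008,1],[0,0,0,0,0,-0.008,1]]]}}

```text
clock: 25.2
eef_pos: [556.9, -131.7, 62.4]
tool_rot: [-3.141, -0.001, -0.11]
force: [-2.0, 0.9, 11.1]
width: 0.7
gripper_force: 5.2
```

Emit:
{"op": "step_arm", "data": {"series": [[[0,0,0,0,0,-0.006,1],[0,0,0,0,0,-0.006,1],[0,0,0,0,0,-0.006,1],[0,0,0,0,0,-0.006,1],[0,0,0,0,0,-0.006,1],[0,0,0,0,0,-0.006,1],[0,0,0,0,0,-0.006,1],[0,0,0,0,0,-0.006,1],[0,0,0,0,0,0,1]]]}}

```text
clock: 26.1
eef_pos: [556.9, -131.4, 68.4]
tool_rot: [3.142, 0.0, -0.11]
force: [-0.1, -0.1, -0.4]
width: 0.2
gripper_force: 0.0
```

Emit:
{"op": "step_arm", "data": {"series": [[[0,0,0,0,0,-0.01,1],[0,0,0,0,0,-0.02,1],[0,0,0,0,0,-0.05,1],[0,0,0,0,0,-0.1,1],[0,0,0,0,0,-0.2,1],[0,0,0,0,0,-0.25,1],[0,0,0,0,0,-0.25,1],[0,0,0,0,0,-0.25,1],[0,0,0,0,0,0,1],[0,0,0,0,0,0,1]]]}}

```text
clock: 27.1
eef_pos: [557.3, -131.4, 239.7]
tool_rot: [-3.141, -0.003, -0.11]
force: [0.4, 1.0, -0.6]
width: 0.0
gripper_force: 0.0
```

```bash
python3 - <<'E'
from h import *
s=ctrl.read_state(); print(s["eef_pos"],s["force"],s["clock"])
q=pickle.load(open("p0.pkl","rb"))
for n in("scene","top"):
  p=ctrl.get_image(n); print(n,[(np.round(x["centre"]).tolist(),round(x["score"],2)) for x in ctrl.recognise(p,"spool")])
  for th in("lid","tread_top","can","flux_pot","screwdriver"): print(th,[np.round(x["centre"]).tolist() for x in ctrl.recognise(p,th)][:1])
  g=cv2.cvtColor(p["img"],cv2.COLOR_RGB2GRAY)
  if n=="top": print(g[209:216,192:240].mean(0).round().astype(int).tolist())
E
```

```text
[ 557.28871994 -131.44336662  239.65762624] [ 0.40504116  0.95662038 -0.55757407] 27.1
scene [([274.0, 159.0], 0.66), ([231.0, 134.0], 0.51)]
lid [[314.0, 228.0]]
tread_top [[273.0, 196.0]]
can [[355.0, 365.0]]
flux_pot [[441.0, 302.0]]
screwdriver [[193.0, 246.0]]
top [([463.0, 264.0], 0.97), ([386.0, 273.0], 0.56)]
lid [[254.0, 216.0]]
tread_top [[138.0, 159.0]]
can [[139.0, 161.0]]
flux_pot [[133.0, 272.0]]
screwdriver [[340.0, 133.0]]
[167, 167, 167, 167, 167, 167, 166, 167, 167, 166, 167, 167, 167, 167, 167, 167, 167, 167, 166, 167, 166, 167, 167, 167, 167, 167, 167, 167, 169, 166, 96, 51, 74, 127, 127, 129, 161, 168, 167, 167, 167, 168, 167, 167, 167, 168, 168, 167]
```

The lid is shut: the lip profile matches the first picture. The pedal is up, the spool is gone from the ramp and nothing else has moved. Handing in.

```bash
python3 -c "
from cell import ctrl
print(ctrl.finish_job())"
```

```text
the job is handed in; nothing more can be done
None
```

The job is handed in at about 27 s: the spool is in the bin, the pedal was held on its stop at 18–20 N for over a second and eased up at about 15 mm/s, the lid is shut, and nothing else on the bench was moved.

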